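# Fit the relay and close the fuse box

### The job

Stand the loose square relay upright on the grey socket plate in the empty bay of the open fuse box, then close the box up: put its big cover on squarely, handle up, so that it lies flat on the rim all round. Let go of everything.

Things in the scene. Friction and masses are not known exactly. Their poses are not given: they have to be found in the camera images.
- relay_center (a point): Centre (half-way up) of the loose relay: a SQUARE upright block of black plastic, grey foot, small paper label on top, 32 x 32 mm, 46 mm tall, about 60 g, standing on the table. z up, x and y square to its sides. The ROUND black can of the same size standing near it is not wanted.
- socket (a point): Centre of the grey 56 x 56 mm socket plate in the empty bay of the fuse box, at the inner floor (5 mm above the table). Inside, the bay is 130 mm along x and 107 mm along y, centred here; the divider beside it is 43 mm tall, the outer walls 66 mm. Axes as box_rim. Seated, the relay's centre is 23 mm above this point.
- box_rim (a point): Centre of the fuse box's open top, at rim height, 66 mm above the table. Black plastic box, fixed, 140 mm along x, 200 mm along y, walls 5 mm (opening 130 x 190); z up. Its -y half is full of fuses and relays, all 15 mm or more below the rim; the empty bay is towards +y, its socket centre 41 mm from here along y.
- cover_handle (a point): Grip point of the big loose cover, handle up, 250 g: black plate 160 mm (x) by 220 (y), 4 thick; lip beneath 100 x 160, 10 deep, drops in the opening with 15 mm spare a side. Handle: grey rib 24 wide (x), 80 long (y), 36 tall; point 12 below its top, 24 above the plate, 38 above the table at the start, 28 above box_rim when on. z up; either way round fits. Not the small 120 x 100 cover.
Mind the look-alikes: they are no part of the job. Leave any orange look-alike of the part that bears relay_center alone.

How it is judged:
By the outcome, as a careful person would: the job done as asked, in the order asked, and still so for the second after the job is handed in, with the robot touching nothing.
It also fails if it takes over 59 s, if anything falls off the work surface, if the arm or the gripper's body presses on something with over 40 N, if the wrist force passes 120 N, or if a joint passes its speed limit or range.

### The arm

A 7-joint arm with a two-finger parallel gripper is mounted at the origin on the work surface. World frame = base frame: x ahead of the robot, y to its left, z up, the work surface at z = 0. Lengths are in m, angles in rad, forces in N, time in s.
With the tool pointing down it reaches from about 0.425 to 0.875 m from the base axis. Payload 4.7 kg.
Tool frame: the origin (TCP) lies at the very end of the fingers, on their centre line; the grasp point (between the pads) lies 19 mm behind it; z points along the fingers, y is the direction in which the jaws open and shut (so a half turn about z gives the same grasp; the last joint's range is limited). The gripper opens to 87 mm and grips with 3 to 60 N. Pads are 19 mm wide; open, the fingers measure 117 mm over their backs; the gripper's body (75 mm by 190 mm) begins 51 mm behind the grasp point.
Start: joints at [-1.215, 0.321, -0.07, 1.45, 0.023, 1.371, -0.057], TCP at [0.218, 0.612, 0.223] pointing down, gripper open.
Joint ranges: [-2.86, 2.86], [-0.3, 2.09], [-1.38, 1.24], [0.06, 2.45], [-1.56, 4.7], [0.09, 2.05], [-2.69, 2.69]. Speed limits (rad/s): [2.57, 2.57, 3.14, 3.14, 3.14, 3.14, 3.14].

### API

Orientations are given as a 3x3 rotation matrix whose columns are the frame's x, y, z axes.
In Python, from plant import manip gives the robot as it stands.
- The arm moves only by the tool arm_command, never from a script. Its argument "targets" is a list of rows, each a list of 3 entries, a list of its own where there are three numbers: the turn, a rotation vector about the tool's x, y, z as a fraction of full scale, then the shift along the tool's x, y, z as a fraction of full scale, then the opening in per cent of the stroke, from 0 (shut) to 100 (fully open). A call has 1 to 5 rows; each row shifts and turns the pose as measured when the row begins, along the tool's axes as they then stand; what a row does not reach is not made up. Full scale, the value 1, is 50 cm for a shift and 180 degrees for a turn. A row lasts 1/12 s, in which the tool goes at most 41.7 mm and 7.16 degrees, less where a joint would pass 70% of its speed; a pose out of reach is approached as far as the arm can. A call with a number of a shift or a turn outside -1 to 1 is refused whole. A call with a gripper value outside its range is refused whole. The fingers move at their own pace and stop on an object; "newtons" is the grip in N (left out, the last holds). Time passes only in rows, so rows that do not move let the fingers close. It gives the time, the measured TCP pose, the force and the opening at its end, in the units of the state.
- manip.read_state(): the state, without advancing time (a new reading comes with each control period).
- manip.get_image(name): name is "scene" or "side" or "wrist"; returns (picture, depth): 400x640x3 uint8, red, green, blue; 400x640 float32, m along the optical axis (not along the pixel's ray), 0 where there is no reading.
- manip.camera_model(name): a dict with "fov_y" (degrees; the focal length in pixels is half the picture's height over the tangent of half this angle, whatever the lens; pixels are square), "cx", "cy" (the principal point, pixels), "view" (4x4, takes a point from world to camera coordinates). Camera axes: x right, y down, z forward; pixel columns grow to the right and rows downward; lengths in m; the calibration is good to about 2 mm. A picture is of the moment at which its call begins: read the wrist's pose just before it. camera_model takes no time and is no camera call; for the wrist camera it gives the pose at the moment of the call.
- manip.job_done(): hands the job in, once; it reports no verdict.
The state is a dict: "time": time; "joint_pos": joint angles; "qvel": joint speeds; "effort": joint torques, N m; "eef_pos": TCP position; "ee_rot": TCP orientation; "contact_force": force on the tool from outside, world axes, zero at the start; "torque": the same for the moment, N m; "grip_width": finger opening in m.
Only numpy, scipy, OpenCV 4.12 (cv2) and the standard library are available. Lean on these libraries where they do the work, as an engineer would, in place of code of your own. Each camera call takes 0.05 s, during which the arm holds its last target. There are 200 camera calls.

## Working session

There is one attempt and no reset: what is moved stays moved. The work goes in short steps, Python scripts to look and compute and a tool call to move; the robot and the scene stay as the last step left them, time stands still between calls to the robot, and variables do not carry over. Pictures are saved under pics/ and viewed, about 8 in all and at most 12, crops included, and the job is handed in when it is done.

Besides the shell and the picture viewer there is one more tool, called after "Call:" by a JSON object that holds its "method" and its "body". arm_command: Moves the arm, as the interface text tells. Its arguments: {"type":"object","properties":{"targets":{"type":"array","items":{"type":"array"}},"newtons":{"type":"number"}},"required":["targets"]}

```bash
mkdir -p pics; cat > h.py <<'E'
import numpy as np, cv2
from plant import manip
def cap(n,tag=None):
    m=manip.camera_model(n); im,d=manip.get_image(n)
    if tag: cv2.imwrite(f'pics/{tag}.png',im[:,:,::-1])
    f=200/np.tan(np.radians(m['fov_y'])/2)
    v,u=np.mgrid[:400,:640]
    P=np.stack([(u-m['cx'])/f*d,(v-m['cy'])/f*d,d,np.ones_like(d)],-1)@np.linalg.inv(np.array(m['view'])).T
    P=P[...,:3].copy(); P[d<=0]=np.nan
    return im,P
E
python3 - <<'E'
from h import *
for n in('scene','side'):
    im,P=cap(n,n+'0'); np.save(n+'P.npy',P); m=manip.camera_model(n); print(n,m['fov_y'],np.linalg.inv(m['view'])[:3].round(2).tolist())
a=[cv2.imread(f'pics/{n}0.png') for n in('scene','side')]
s=manip.read_state(); print(s['time'],s['eef_pos'],s['ee_rot'],s['grip_width'])
E
```

```text
scene 49.03702324596395 [[0.88, 0.26, -0.41, 0.97], [0.48, -0.5, 0.72, -0.66], [-0.02, -0.83, -0.56, 0.6]]
side 47.83480377197928 [[0.75, -0.51, 0.42, 0.2], [-0.66, -0.57, 0.49, -0.47], [-0.0, -0.65, -0.76, 0.8]]
0.1 [0.21774611 0.61189119 0.22154765] [[-9.42159600e-01  3.35164193e-01 -5.01451246e-04]
 [ 3.35164553e-01  9.42158054e-01 -1.70982906e-03]
 [-1.00627146e-04 -1.77900055e-03 -9.99998413e-01]] 0.0872072825683822
```

View pics/scene0.png

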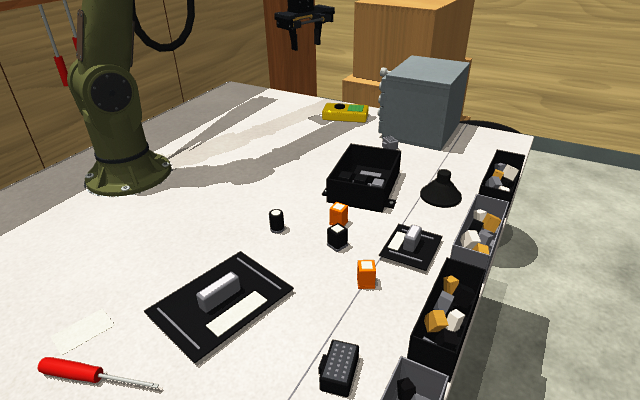

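View pics/side0.png

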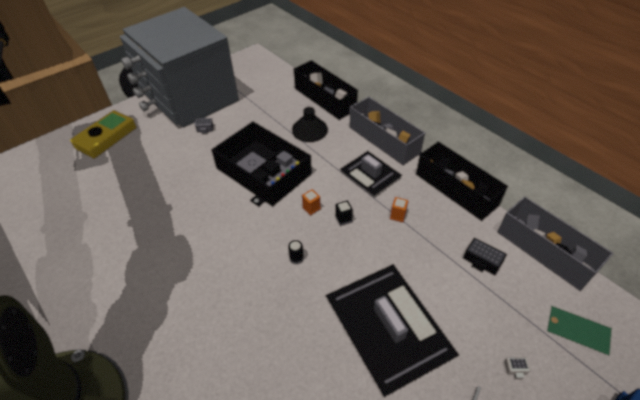

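Candidates for the relay, as scene pixel / side pixel:
- Square black block (337,237) / (344,211)
- Black can (276,219) / (296,250), which is round
- Orange blocks (339,214) and (367,273), which are decoys

The large cover is at (219,305), the small one at (411,245), and the open box at (365,178). I'll check the choice in one crop and measure.

```bash
cat > m.py <<'E'
from h import *
def rect(pts):
    r=cv2.minAreaRect((pts[:,:2]*1000).astype(np.float32)); return [np.round(r[0],1).tolist(),np.round(r[1],1).tolist(),round(r[2],1)]
def reg(P,x,y,r,z0,z1):
    m=(np.abs(P[...,0]-x)<r)&(np.abs(P[...,1]-y)<r)&(P[...,2]>z0)&(P[...,2]<z1); return m
E
python3 - <<'E'
from m import *
for n,px in(('scene',dict(rel=(337,228),can=(276,211),cov=(180,300),han=(219,285),rim=(330,190),o1=(339,208),o2=(367,265))),('side',dict(rel=(344,206),can=(296,244),cov=(360,350),han=(390,310),o1=(311,196),o2=(400,201)))):
    P=np.load(n+'P.npy')
    for k,(u,v) in px.items(): print(n,k,P[v,u].round(4))
    u,v=px['rel'];c=P[v,u]
    for nm,zr,r in(('rel',(.038,.055),.03),):
        m=reg(P,c[0],c[1],r,*zr); print(nm,m.sum(),rect(P[m]), np.median(P[m][:,2]))
    u,v=px['han'];c=P[v,u]
    m=reg(P,c[0],c[1],.08,.04,.06); print('handle',m.sum(),rect(P[m]),np.median(P[m][:,2]))
    m=reg(P,c[0],c[1],.16,.008,.06); 
    nl,l,st,ce=cv2.connectedComponentsWithStats(m.astype(np.uint8)); i=1+st[1:,4].argmax(); print('plate',st[i,4],rect(P[l==i]))
    m=(P[...,2]>.058)&(P[...,2]<.075)&(P[...,0]>.5)&(P[...,0]<1)&(np.abs(P[...,1])<.35)
    nl,l,st,ce=cv2.connectedComponentsWithStats(m.astype(np.uint8))
    for i in range(1,nl):
        if st[i,4]>60: print('rim?',st[i],rect(P[l==i]),np.median(P[l==i][:,2]))
a=cv2.imread('pics/scene0.png')[125:260,240:400];b=cv2.imread('pics/side0.png')[115:265,200:420]
cv2.imwrite('pics/crop.png',np.hstack([cv2.resize(a,(474,400),interpolation=2),cv2.resize(b,(326,400))[:, :] if 0 else cv2.resize(b[60:150,80:155],(326,400),interpolation=2)]))
E
```

```text
scene rel [ 0.6469 -0.0063  0.0457]
scene can [ 0.5001 -0.015   0.0472]
scene cov [ 0.472  -0.2943  0.0144]
scene han [ 0.5388 -0.257   0.0504]
scene rim [0.5576 0.1329 0.0352]
scene o1 [0.6186 0.0595 0.047 ]
scene o2 [ 0.7486 -0.083   0.0465]
rel 201 [[648.5, -9.0], [32.9, 32.3], 67.8] 0.04599530887364245
handle 561 [[534.8, -257.2], [80.4, 25.8], 76.1] 0.04987657510613863
plate 7995 [[534.3, -256.5], [221.2, 163.6], 75.5]
rim? [326 143  75  49 696] [[602.6, 238.0], [141.0, 206.2], 8.7] 0.0648324172156125
rim? [479 167  40  31 254] [[912.2, 302.9], [93.8, 69.9], 89.9] 0.06639006321378765
rim? [437 169  14  11 132] [[789.6, 280.2], [33.5, 33.1], 61.0] 0.06926531787111878
rim? [452 194  57  67 655] [[912.0, 119.3], [204.2, 70.1], 90.0] 0.0672805070338438
rim? [ 410  257   76  102 1038] [[911.8, -120.6], [203.6, 70.1], 89.9] 0.06835670860355247
rim? [380 356  69  44 577] [[911.6, -298.0], [70.4, 77.0], 0.3] 0.06808871431868502
side rel [ 0.6508 -0.0067  0.0429]
side can [ 0.5061 -0.0178  0.0448]
side cov [ 0.4588 -0.2587  0.0117]
side han [ 0.5402 -0.2507  0.0499]
side o1 [0.6134 0.062  0.0463]
side o2 [ 0.7529 -0.0798  0.0448]
rel 193 [[647.9, -9.2], [36.2, 32.4], 69.3] 0.045662410388714436
handle 585 [[534.9, -258.0], [80.5, 24.8], 75.8] 0.04975699618744289
plate 9357 [[535.6, -257.5], [221.5, 161.5], 76.0]
rim? [317  76  42  27 263] [[912.3, 301.4], [73.8, 95.8], 0.1] 0.06530264418832499
rim? [350  97  76  52 675] [[912.3, 118.6], [74.5, 205.3], 0.2] 0.06563409177300061
rim? [303 107  12  11 113] [[786.7, 278.0], [33.0, 29.1], 50.2] 0.06863435382212679
rim? [211 121 101  70 842] [[602.6, 236.8], [145.0, 204.4], 8.7] 0.06437566634125069
rim? [419 141  90  65 884] [[911.3, -120.9], [75.2, 201.0], 0.1] 0.06570265764386324
rim? [505 196  57  46 507] [[912.2, -305.2], [89.5, 74.1], 89.6] 0.06564363852611887
```

View pics/crop.png

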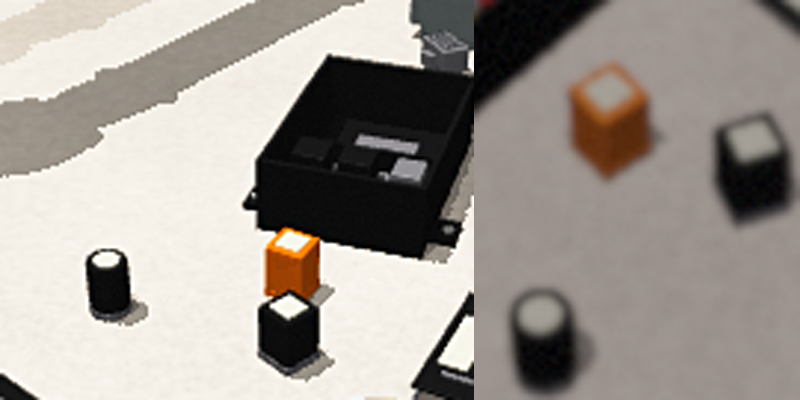

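The crop confirms it: the square black block with the square label is the relay, and the can to its left is round. Next I find the socket end of the box and tall obstacles, and work out the first move.

```bash
cat > go.py <<'E'
import numpy as np,sys
from plant import manip
from scipy.spatial.transform import Rotation as Rn
# target x y z(mm) yaw of jaw axis (deg)
def go(x,y,z,yaw,n=None):
    s=manip.read_state(); p=np.array(s['eef_pos']);R=np.array(s['ee_rot'])
    c,d=np.cos(np.radians(yaw)),np.sin(np.radians(yaw))
    best=None
    for sg in(1,-1):
        Y=np.array([c,d,0])*sg;Z=np.array([0,0,-1.]);T=np.c_[np.cross(Y,Z),Y,Z]
        w=Rn.from_matrix(R.T@T).as_rotvec()
        if best is None or np.linalg.norm(w)<np.linalg.norm(best): best=w
    D=np.array([x,y,z])/1000-p
    n=n or int(np.ceil(max(np.linalg.norm(D)/.040,np.degrees(np.linalg.norm(best))/7)))
    print('t',round(s['time'],2),'p',(p*1e3).round(1),'yaw',np.degrees(np.arctan2(R[1,1],R[0,1])).round(1),'w',round(s['grip_width']*1e3,1),'F',np.round(s['contact_force'],1),'q1,q7',np.round(s['joint_pos'],2)[[0,6]],'rows',n)
    wr=best/n/np.pi
    for i in range(n):
        print('[',wr.round(4).tolist(),',',(R.T@D/n/.5).round(4).tolist(),']'); R=R@Rn.from_rotvec(best/n).as_matrix()
        if np.linalg.norm(best)<.02: break
if __name__=='__main__': go(*[float(a) for a in sys.argv[1:5]],n=int(sys.argv[5]) if len(sys.argv)>5 else None)
E
python3 - <<'E'
from m import *
P=np.load('sideP.npy')
print('socket px',P[160,251],'fuses',P[165,288]); m=(P[...,2]<.5)
h=m&(P[...,2]>.09)&(P[...,0]>.2)&(P[...,0]<1)&(P[...,1]>-.4)&(P[...,1]<.9)
for p in range(1): print('tall', rect(P[h]),P[h].max(0),P[h].min(0))
im=cv2.imread('pics/side0.png'); I=im.max(2)
b=reg(P,.59,.28,.06,-.005,.012); k=b&(I>60); print(k.sum(),rect(P[k]) if k.sum() else '')
E
python3 go.py 648 -9 130 68
```

```text
socket px [0.59959381 0.28462509 0.00674241] fuses [0.64736239 0.19118219 0.02646134]
tall [[461.9, 628.6], [232.1, 522.2], 89.6] [0.72232049 0.74410739 0.33116984] [0.20038023 0.51153678 0.09004646]
340 [[574.3, 271.6], [119.8, 58.8], 23.1]
t 0.1 p [217.7 611.9 221.5] yaw 70.4 w 87.2 F [-0.4 -0.3 -0.2] q1,q7 [-1.21 -0.06] rows 20
[ [-0.0, 0.0, 0.0007] , [-0.0613, -0.0441, 0.0092] ]
[ [-0.0, 0.0, 0.0007] , [-0.0614, -0.0439, 0.0092] ]
[ [-0.0, 0.0, 0.0007] , [-0.0615, -0.0438, 0.0092] ]
[ [-0.0, 0.0, 0.0007] , [-0.0616, -0.0437, 0.0092] ]
[ [-0.0, 0.0, 0.0007] , [-0.0617, -0.0435, 0.0092] ]
[ [-0.0, 0.0, 0.0007] , [-0.0618, -0.0434, 0.0092] ]
[ [-0.0, 0.0, 0.0007] , [-0.0619, -0.0433, 0.0092] ]
[ [-0.0, 0.0, 0.0007] , [-0.062, -0.0432, 0.0092] ]
[ [-0.0, 0.0, 0.0007] , [-0.0621, -0.043, 0.0092] ]
[ [-0.0, 0.0, 0.0007] , [-0.0622, -0.0429, 0.0092] ]
[ [-0.0, 0.0, 0.0007] , [-0.0623, -0.0428, 0.0092] ]
[ [-0.0, 0.0, 0.0007] , [-0.0624, -0.0426, 0.0092] ]
[ [-0.0, 0.0, 0.0007] , [-0.0624, -0.0425, 0.0092] ]
[ [-0.0, 0.0, 0.0007] , [-0.0625, -0.0424, 0.0092] ]
[ [-0.0, 0.0, 0.0007] , [-0.0626, -0.0422, 0.0092] ]
[ [-0.0, 0.0, 0.0007] , [-0.0627, -0.0421, 0.0092] ]
[ [-0.0, 0.0, 0.0007] , [-0.0628, -0.042, 0.0092] ]
[ [-0.0, 0.0, 0.0007] , [-0.0629, -0.0418, 0.0092] ]
[ [-0.0, 0.0, 0.0007] , [-0.063, -0.0417, 0.0092] ]
[ [-0.0, 0.0, 0.0007] , [-0.0631, -0.0416, 0.0092] ]
```

Call:
{"method": "arm_command", "body": {"targets": [[[0,0,0.0007],[-0.061,-0.044,0.004],60],[[0,0,0.0007],[-0.061,-0.044,0.004],60],[[0,0,0.0007],[-0.061,-0.044,0.004],60],[[0,0,0.0007],[-0.061,-0.044,0.004],60],[[0,0,0.0007],[-0.062,-0.044,0.004],60]]}}

```text
time: 0.52
eef_pos: [0.3175, 0.4591, 0.2064]
ee_rot: [[-0.945, 0.327, -0.009], [0.327, 0.945, -0.002], [0.007, -0.004, -1.0]]
contact_force: [1.4, 0.0, 0.1]
grip_width: 0.062
```

Call:
{"method": "arm_command", "body": {"targets": [[[0,0,0.0007],[-0.062,-0.043,0.004],60],[[0,0,0.0007],[-0.062,-0.043,0.004],60],[[0,0,0.0007],[-0.062,-0.043,0.004],60],[[0,0,0.0007],[-0.062,-0.043,0.004],60],[[0,0,0.0007],[-0.062,-0.043,0.004],60]]}}

```text
time: 0.93
eef_pos: [0.4306, 0.2968, 0.1935]
ee_rot: [[-0.942, 0.336, -0.011], [0.336, 0.942, -0.003], [0.009, -0.007, -1.0]]
contact_force: [0.6, 0.7, -0.4]
grip_width: 0.0521
```

Call:
{"method": "arm_command", "body": {"targets": [[[0,0,0.0007],[-0.062,-0.043,0.004],60],[[0,0,0.0007],[-0.062,-0.043,0.004],60],[[0,0,0.0007],[-0.062,-0.042,0.004],60],[[0,0,0.0007],[-0.062,-0.042,0.004],60],[[0,0,0.0007],[-0.062,-0.042,0.004],60]]}}

```text
time: 1.35
eef_pos: [0.5427, 0.135, 0.1812]
ee_rot: [[-0.938, 0.347, -0.012], [0.347, 0.938, -0.003], [0.01, -0.007, -1.0]]
contact_force: [1.1, -0.1, -0.2]
grip_width: 0.0519
```

```bash
python3 go.py 648 -9 130 68
```

```text
t 1.35 p [542.7 135.  181.2] yaw 69.7 w 51.9 F [ 1.1 -0.1 -0.2] q1,q7 [-0.6   0.97] rows 5
[ [-0.0005, -0.0006, 0.0019] , [-0.0597, -0.0393, 0.0202] ]
[ [-0.0005, -0.0006, 0.0019] , [-0.0599, -0.0389, 0.0202] ]
[ [-0.0005, -0.0006, 0.0019] , [-0.0601, -0.0386, 0.0203] ]
[ [-0.0005, -0.0006, 0.0019] , [-0.0602, -0.0383, 0.0203] ]
[ [-0.0005, -0.0006, 0.0019] , [-0.0604, -0.0379, 0.0204] ]
```

Call:
{"method": "arm_command", "body": {"targets": [[[-0.0005,-0.0006,0.002],[-0.06,-0.039,0.02],60],[[-0.0005,-0.0006,0.002],[-0.06,-0.039,0.02],60],[[-0.0005,-0.0006,0.002],[-0.06,-0.039,0.02],60],[[-0.0005,-0.0006,0.002],[-0.06,-0.038,0.02],60],[[-0.0005,-0.0006,0.002],[-0.06,-0.038,0.02],60]]}}

```text
time: 1.77
eef_pos: [0.6524, -0.0172, 0.1296]
ee_rot: [[-0.926, 0.377, 0.003], [0.377, 0.926, 0.002], [-0.002, 0.003, -1.0]]
contact_force: [1.3, -0.5, 0.0]
grip_width: 0.0519
```

```bash
python3 - <<'E'
from m import *
im,P=cap('wrist','w1')
m=reg(P,.648,-.009,.035,.042,.056); print(m.sum(),rect(P[m]) if m.sum()>5 else '',np.median(P[m][:,2]))
E
python3 go.py 648 -9 130 68
```

```text
1893 [[647.4, -7.5], [31.5, 32.4], 69.2] 0.04654576030498378
t 1.82 p [653.9 -27.1 126.8] yaw 67.3 w 52.3 F [ 2.  -5.7 -0.2] q1,q7 [-0.34  1.3 ] rows 1
[ [-0.0015, 0.0015, -0.0037] , [0.0249, 0.0288, -0.0066] ]
```

View pics/w1.png

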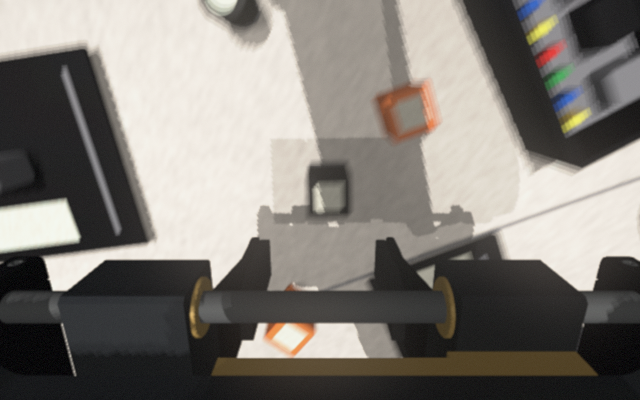

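The wrist view shows the square relay at (330,190), the round can at (232,8) and the orange blocks at (407,110) and (290,330). The position agrees to about 1.5 mm. The arm coasts after fast rows, so I'll let it settle.

Call:
{"method": "arm_command", "body": {"targets": [[[0,0,-0.004],[0.025,0.029,0],65],[[0,0,0],[0,0,0],65]]}}

```text
time: 1.98
eef_pos: [0.6476, -0.0149, 0.1234]
ee_rot: [[-0.924, 0.382, -0.002], [0.382, 0.924, -0.01], [-0.002, -0.01, -1.0]]
contact_force: [0.2, 2.3, -0.2]
grip_width: 0.0558
```

```bash
python3 - <<'E'
from m import *
im,P=cap('wrist')
m=reg(P,.648,-.009,.035,.042,.056); print(m.sum(),rect(P[m]) if m.sum()>5 else '',np.median(P[m][:,2]))
E
python3 go.py 648 -8.5 12 68.5
```

```text
1961 [[647.6, -7.3], [32.0, 32.5], 68.8] 0.04655400698089801
t 2.03 p [647.6 -17.4 123.7] yaw 67.5 w 55.6 F [-0.2 -1.5 -0.5] q1,q7 [-0.36  1.28] rows 3
[ [-0.0013, 0.0003, -0.0019] , [0.0023, 0.0065, 0.0744] ]
[ [-0.0013, 0.0003, -0.0019] , [0.0022, 0.0062, 0.0744] ]
[ [-0.0013, 0.0003, -0.0019] , [0.0021, 0.0059, 0.0744] ]
```

Call:
{"method": "arm_command", "body": {"targets": [[[-0.002,0,-0.003],[0.006,0.018,0.02],65],[[-0.001,0,-0.002],[0,0.001,0.03],65],[[0,0,0],[0,0,0.03],65],[[0,0,0],[0,0,0.01],65],[[0,0,0],[0,0,0],65]]}}

```text
time: 2.45
eef_pos: [0.6483, 0.0002, 0.0774]
ee_rot: [[-0.933, 0.359, 0.005], [0.359, 0.933, 0.002], [-0.005, 0.003, -1.0]]
contact_force: [0.2, -0.1, -0.2]
grip_width: 0.0562
```

```bash
python3 go.py 647.8 -8 12 68.5 4
```

```text
t 2.45 p [6.483e+02 2.000e-01 7.740e+01] yaw 68.9 w 56.2 F [ 0.2 -0.1 -0.2] q1,q7 [-0.36  1.3 ] rows 4
[ [0.0003, 0.0004, 0.0006] , [-0.0011, -0.004, 0.0327] ]
```

Call:
{"method": "arm_command", "body": {"targets": [[[0,0,0.0006],[-0.004,-0.016,0.02],65],[[0,0,0],[0,0,0.015],65],[[0,0,0],[0,0,0],65],[[0,0,0],[0,0,0],65]]}}

```text
time: 2.78
eef_pos: [0.6476, -0.0063, 0.0594]
ee_rot: [[-0.934, 0.358, 0.007], [0.358, 0.934, 0.003], [-0.006, 0.005, -1.0]]
contact_force: [0.5, -0.6, -0.3]
grip_width: 0.0566
```

```bash
python3 go.py 647.8 -8 12 68.5 4
```

```text
t 2.78 p [647.6  -6.3  59.4] yaw 69.0 w 56.6 F [ 0.5 -0.6 -0.3] q1,q7 [-0.35  1.32] rows 4
[ [0.0004, 0.0004, 0.0007] , [-0.0003, -0.0009, 0.0237] ]
```

Call:
{"method": "arm_command", "body": {"targets": [[[0.0015,0.0015,0.002],[-0.001,-0.003,0.025],65],[[0,0,0],[0,0,0.025],65],[[0,0,0],[0,0,0.025],65],[[0,0,0],[0,0,0.02],65],[[0,0,0],[0,0,0],65]]}}

```text
time: 3.2
eef_pos: [0.6486, -0.0083, 0.0081]
ee_rot: [[-0.931, 0.365, 0.003], [0.365, 0.931, 0.0], [-0.002, 0.001, -1.0]]
contact_force: [-1.0, -0.5, -0.7]
grip_width: 0.0566
```

```bash
python3 go.py 647.8 -8 12 68.5 4
```

```text
t 3.2 p [648.6  -8.3   8.1] yaw 68.6 w 56.6 F [-1.  -0.5 -0.7] q1,q7 [-0.34  1.33] rows 4
[ [0.0001, 0.0002, 0.0001] , [0.0004, -0.0, -0.002] ]
```

Call:
{"method": "arm_command", "body": {"targets": [[[0,0,0],[0,0,-0.008],65],[[0,0,0],[0,0,0],30],[[0,0,0],[0,0,0],10],[[0,0,0],[0,0,0],10],[[0,0,0],[0,0,0],10]], "newtons": 25}}

```text
time: 3.62
eef_pos: [0.6484, -0.0084, 0.0117]
ee_rot: [[-0.931, 0.365, 0.001], [0.365, 0.931, -0.0], [-0.001, 0.0, -1.0]]
contact_force: [-0.3, 0.0, 0.3]
grip_width: 0.0377
```

Call:
{"method": "arm_command", "body": {"targets": [[[0,0,0],[0,0,0],10],[[0,0,0],[0,0,0],10],[[0,0,0],[0,0,0],10]]}}

```text
time: 3.87
eef_pos: [0.6491, -0.0083, 0.0129]
ee_rot: [[-0.931, 0.365, 0.003], [0.365, 0.931, 0.0], [-0.003, 0.001, -1.0]]
contact_force: [0.5, -0.1, -0.1]
grip_width: 0.032
```

```bash
python3 go.py 647.8 -8 12 68.5 4
```

```text
t 3.87 p [649.1  -8.3  12.9] yaw 68.6 w 32.0 F [ 0.5 -0.1 -0.1] q1,q7 [-0.34  1.33] rows 4
[ [0.0001, 0.0003, 0.0001] , [0.0007, -0.0001, 0.0004] ]
```

Call:
{"method": "arm_command", "body": {"targets": [[[0,0,0],[0,0,-0.03],10],[[0,0,0],[0,0,-0.06],10],[[0,0,0],[0,0,-0.07],10],[[0,0,0],[0,0,-0.07],10],[[0,0,0],[0,0,-0.05],10]]}}

```text
time: 4.28
eef_pos: [0.6426, -0.0081, 0.1492]
ee_rot: [[-0.931, 0.365, -0.014], [0.365, 0.931, -0.002], [0.012, -0.007, -1.0]]
contact_force: [0.5, -0.2, -0.7]
grip_width: 0.0315
```

```bash
python3 go.py 596.4 277.8 160 98.7
```

```text
t 4.28 p [642.6  -8.1 149.2] yaw 68.6 w 31.5 F [ 0.5 -0.2 -0.7] q1,q7 [-0.37  1.29] rows 8
[ [-0.0001, -0.0006, -0.0209] , [0.0369, 0.0623, -0.0027] ]
[ [-0.0001, -0.0006, -0.0209] , [0.0327, 0.0646, -0.0027] ]
[ [-0.0001, -0.0006, -0.0209] , [0.0284, 0.0666, -0.0027] ]
[ [-0.0001, -0.0006, -0.0209] , [0.024, 0.0683, -0.0027] ]
[ [-0.0001, -0.0006, -0.0209] , [0.0194, 0.0697, -0.0027] ]
[ [-0.0001, -0.0006, -0.0209] , [0.0148, 0.0709, -0.0027] ]
[ [-0.0001, -0.0006, -0.0209] , [0.0101, 0.0717, -0.0027] ]
[ [-0.0001, -0.0006, -0.0209] , [0.0054, 0.0722, -0.0027] ]
```

Call:
{"method": "arm_command", "body": {"targets": [[[0,-0.001,-0.021],[0.037,0.062,-0.006],10],[[0,-0.001,-0.021],[0.033,0.065,-0.003],10],[[0,0,-0.021],[0.028,0.067,-0.003],10],[[0,0,-0.021],[0.024,0.068,-0.003],10],[[0,0,-0.021],[0.019,0.07,-0.003],10]]}}

```text
time: 4.7
eef_pos: [0.6209, 0.1607, 0.1691]
ee_rot: [[-0.998, 0.054, 0.012], [0.054, 0.998, -0.009], [-0.012, -0.008, -1.0]]
contact_force: [0.2, -0.4, -0.4]
grip_width: 0.0317
```

Call:
{"method": "arm_command", "body": {"targets": [[[0,0,-0.021],[0.015,0.07,-0.003],10],[[0,0,-0.021],[0.01,0.05,-0.003],10],[[0,0,0],[0,0.02,0],10],[[0,0,0],[0,0,0],10],[[0,0,0],[0,0,0],10]]}}

```text
time: 5.12
eef_pos: [0.605, 0.2449, 0.1719]
ee_rot: [[-0.995, -0.099, 0.011], [-0.099, 0.995, -0.004], [-0.011, -0.005, -1.0]]
contact_force: [-1.0, -1.3, -0.4]
grip_width: 0.0321
```

```bash
python3 - <<'E'
from m import *
im,P=cap('wrist','w2'); 
m=(P[...,2]>.058)&(P[...,2]<.075)&(np.abs(P[...,0]-.6)<.12)&(np.abs(P[...,1]-.24)<.15); print(m.sum(),rect(P[m]))
E
python3 go.py 596.4 277.8 100 98.7
```

```text
5713 [[602.4, 238.7], [140.4, 200.8], 8.6]
t 5.17 p [605.2 244.3 171.8] yaw 95.6 w 31.8 F [-0.7 -0.6 -1.1] q1,q7 [-0.63  1.3 ] rows 2
[ [-0.0008, 0.0017, -0.0085] , [0.0062, 0.0346, 0.0716] ]
[ [-0.0008, 0.0017, -0.0085] , [0.0049, 0.0345, 0.0717] ]
```

View pics/w2.png

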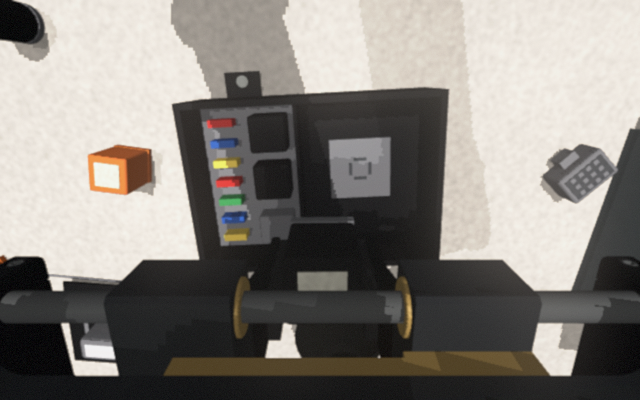

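The wrist view shows the socket plate centred near (359,168), with the relay held upright between the fingers at about (322,280).

Call:
{"method": "arm_command", "body": {"targets": [[[-0.001,0.002,-0.01],[0.007,0.04,0.02],10],[[-0.001,0.002,-0.007],[0.005,0.035,0.02],10],[[0,0,0],[0,0,0],10],[[0,0,0],[0,0,0],10]]}}

```text
time: 5.5
eef_pos: [0.5975, 0.2745, 0.1493]
ee_rot: [[-0.99, -0.142, -0.003], [-0.142, 0.99, -0.003], [0.003, -0.003, -1.0]]
contact_force: [0.3, -0.1, -0.8]
grip_width: 0.0317
```

```bash
python3 - <<'E'
from m import *
im,P=cap('wrist','w3'); I=im.astype(int)
b=reg(P,.596,.279,.045,-.003,.012); g=b&(I.min(2)>75); 
k=cv2.morphologyEx(g.astype(np.uint8),cv2.MORPH_OPEN,np.ones((5,5)))>0
print('plate',k.sum(),rect(P[k]) if k.any() else '')
m=(P[...,2]>.058)&(P[...,2]<.075)&(np.abs(P[...,0]-.6)<.12)&(np.abs(P[...,1]-.24)<.15); print(m.sum(),rect(P[m]))
E
python3 go.py 596.4 278.8 70 98.6
```

```text
plate 2882 [[595.4, 279.6], [56.9, 56.0], 8.6]
5856 [[599.8, 238.2], [135.2, 200.9], 8.6]
t 5.55 p [597.1 274.8 148.9] yaw 98.2 w 32.4 F [-0.8  0.1 -1.5] q1,q7 [-0.65  1.31] rows 2
[ [-0.0004, -0.0006, -0.0011] , [-0.0002, 0.0043, 0.0789] ]
```

Call:
{"method": "arm_command", "body": {"targets": [[[0,-0.001,-0.002],[0.003,0.009,0.02],10],[[0,0,0],[0,0,0.04],10],[[0,0,0],[0,0,0.04],10],[[0,0,0],[0,0,0.03],10],[[0,0,0],[0,0,0.01],10]]}}

```text
time: 5.97
eef_pos: [0.5976, 0.2769, 0.0773]
ee_rot: [[-0.989, -0.145, 0.006], [-0.145, 0.989, -0.002], [-0.006, -0.002, -1.0]]
contact_force: [-0.6, -0.0, -0.6]
grip_width: 0.0314
```

```bash
python3 go.py 595.7 279.2 18 98.6 5
```

```text
t 5.97 p [597.6 276.9  77.3] yaw 98.3 w 31.4 F [-0.6 -0.  -0.6] q1,q7 [-0.65  1.31] rows 5
[ [-0.0002, 0.0004, -0.0003] , [0.0007, 0.0011, 0.0237] ]
```

Call:
{"method": "arm_command", "body": {"targets": [[[-0.001,0.002,-0.0015],[0.004,0.006,0.03],10],[[0,0,0],[0,0,0.035],10],[[0,0,0],[0,0,0.03],10],[[0,0,0],[0,0,0.01],10],[[0,0,0],[0,0,0],10]]}}

```text
time: 6.38
eef_pos: [0.5947, 0.2787, 0.0201]
ee_rot: [[-0.989, -0.149, -0.002], [-0.149, 0.989, 0.0], [0.002, 0.001, -1.0]]
contact_force: [-0.1, 0.2, -0.7]
grip_width: 0.0318
```

```bash
python3 go.py 595.7 279.2 18 98.6 5
```

```text
t 6.38 p [594.7 278.7  20.1] yaw 98.6 w 31.8 F [-0.1  0.2 -0.7] q1,q7 [-0.64  1.33] rows 5
[ [0.0, -0.0001, -0.0] , [-0.0004, 0.0001, 0.0008] ]
```

Call:
{"method": "arm_command", "body": {"targets": [[[0,0,0],[-0.001,0,0.003],10],[[0,0,0],[0,0,0.002],10],[[0,0,0],[0,0,0.002],10],[[0,0,0],[0,0,0],10]]}}

```text
time: 6.72
eef_pos: [0.5966, 0.2794, 0.0184]
ee_rot: [[-0.989, -0.149, 0.001], [-0.149, 0.989, 0.002], [-0.001, 0.002, -1.0]]
contact_force: [-0.5, 0.8, -0.5]
grip_width: 0.0321
```

```bash
python3 go.py 595.7 279.2 18 98.6 5
```

```text
t 6.72 p [596.6 279.4  18.4] yaw 98.6 w 32.1 F [-0.5  0.8 -0.5] q1,q7 [-0.64  1.33] rows 5
[ [0.0001, 0.0001, -0.0] , [0.0004, -0.0, 0.0002] ]
```

Call:
{"method": "arm_command", "body": {"targets": [[[0,0,0],[0,0,0.003],10],[[0,0,0],[0,0,0.003],10],[[0,0,0],[0,0,0],10]]}}

```text
time: 6.97
eef_pos: [0.598, 0.2801, 0.0175]
ee_rot: [[-0.989, -0.149, 0.004], [-0.149, 0.989, 0.004], [-0.004, 0.003, -1.0]]
contact_force: [-0.2, 0.3, -1.4]
grip_width: 0.0318
```

```bash
python3 go.py 595.7 279.2 18 98.6 5
```

```text
t 6.97 p [598.  280.1  17.5] yaw 98.6 w 31.8 F [-0.2  0.3 -1.4] q1,q7 [-0.64  1.33] rows 5
[ [0.0002, 0.0003, -0.0] , [0.001, -0.0002, -0.0002] ]
```

Call:
{"method": "arm_command", "body": {"targets": [[[0.001,0.001,0],[0.004,0,0.001],10],[[0,0,0],[0,0,0.001],10],[[0,0,0],[0,0,0],10]]}}

```text
time: 7.22
eef_pos: [0.5962, 0.28, 0.0172]
ee_rot: [[-0.989, -0.149, 0.002], [-0.149, 0.989, 0.0], [-0.002, 0.0, -1.0]]
contact_force: [0.5, 0.5, -1.0]
grip_width: 0.0315
```

```bash
python3 go.py 595.7 279.2 18 98.6 5
```

```text
t 7.22 p [596.2 280.   17.2] yaw 98.6 w 31.5 F [ 0.5  0.5 -1. ] q1,q7 [-0.64  1.33] rows 5
[ [0.0, 0.0001, -0.0] , [0.0003, -0.0003, -0.0003] ]
```

Call:
{"method": "arm_command", "body": {"targets": [[[0,0,0],[0,0,0],60],[[0,0,0],[0,0,0],60],[[0,0,0],[0,0,0],60],[[0,0,0],[0,0,0],60],[[0,0,0],[0,0,0],60]]}}

```text
time: 7.63
eef_pos: [0.5964, 0.2802, 0.0171]
ee_rot: [[-0.989, -0.149, 0.002], [-0.149, 0.989, 0.001], [-0.002, 0.0, -1.0]]
contact_force: [-0.5, 0.4, 0.4]
grip_width: 0.0508
```

Call:
{"method": "arm_command", "body": {"targets": [[[0,0,0],[0,0,-0.02],60],[[0,0,0],[0,0,-0.04],60],[[0,0,0],[0,0,-0.06],60],[[0,0,0],[0,0,-0.07],60],[[0,0,0],[0,0,-0.06],60]]}}

```text
time: 8.05
eef_pos: [0.5907, 0.2773, 0.1392]
ee_rot: [[-0.989, -0.149, -0.013], [-0.149, 0.989, -0.008], [0.014, -0.006, -1.0]]
contact_force: [2.0, 0.5, -0.3]
grip_width: 0.0523
```

```bash
python3 - <<'E'
from m import *
im,P=cap('side','s2')
m=reg(P,.596,.28,.04,.044,.058); print('relay top',m.sum(),rect(P[m]),np.median(P[m][:,2]))
m=reg(P,.535,-.257,.07,.04,.06); print('handle',rect(P[m]))
E
python3 go.py 535.3 -257.2 170 166
```

```text
relay top 147 [[595.6, 277.2], [33.1, 36.5], 10.7] 0.05045408759569381
handle [[534.3, -258.2], [80.3, 25.0], 74.8]
t 8.1 p [594.2 279.  146.7] yaw 98.6 w 52.1 F [2.9 1.2 4.1] q1,q7 [-0.66  1.3 ] rows 14
[ [0.0, -0.0001, -0.0268] , [0.0197, -0.0745, -0.0031] ]
[ [0.0, -0.0001, -0.0268] , [0.0259, -0.0726, -0.0031] ]
[ [0.0, -0.0001, -0.0268] , [0.0319, -0.0702, -0.0031] ]
[ [0.0, -0.0001, -0.0268] , [0.0377, -0.0672, -0.0031] ]
[ [0.0, -0.0001, -0.0268] , [0.0432, -0.0638, -0.0031] ]
[ [0.0, -0.0001, -0.0268] , [0.0484, -0.06, -0.0031] ]
[ [0.0, -0.0001, -0.0268] , [0.0533, -0.0557, -0.0031] ]
[ [0.0, -0.0001, -0.0268] , [0.0578, -0.051, -0.0032] ]
[ [0.0, -0.0001, -0.0268] , [0.0618, -0.046, -0.0032] ]
[ [0.0, -0.0001, -0.0268] , [0.0655, -0.0406, -0.0032] ]
[ [0.0, -0.0001, -0.0268] , [0.0687, -0.035, -0.0032] ]
[ [0.0, -0.0001, -0.0268] , [0.0714, -0.0291, -0.0033] ]
[ [0.0, -0.0001, -0.0268] , [0.0735, -0.023, -0.0033] ]
[ [0.0, -0.0001, -0.0268] , [0.0752, -0.0167, -0.0033] ]
```

The relay is seated: top at 50.5 mm and yaw square. For the cover I turn clockwise instead, because the other way would take joint 7 past its range.

```bash
python3 - <<'E'
import re
s=open('go.py').read()
s=s.replace("def go(x,y,z,yaw,n=None):","def go(x,y,z,yaw,n=None,long=False):").replace("    D=np.array","    if long: a=np.linalg.norm(best); best=best*(a-np.pi)/a\n    D=np.array",1)
open('go.py','w').write(s)
E
python3 -c "
from go import go
go(535,-257.5,170,-14.5,16,True)"
```

```text
t 8.1 p [594.2 279.  146.7] yaw 98.6 w 52.1 F [2.9 1.2 4.1] q1,q7 [-0.66  1.3 ] rows 16
[ [-0.0, 0.0002, 0.0393] , [0.0173, -0.0652, -0.0027] ]
[ [-0.0, 0.0002, 0.0393] , [0.0091, -0.0669, -0.0027] ]
[ [-0.0, 0.0002, 0.0393] , [0.0009, -0.0675, -0.0027] ]
[ [-0.0, 0.0002, 0.0393] , [-0.0075, -0.0671, -0.0027] ]
[ [-0.0, 0.0002, 0.0393] , [-0.0156, -0.0656, -0.0027] ]
[ [-0.0, 0.0002, 0.0393] , [-0.0236, -0.0632, -0.0027] ]
[ [-0.0, 0.0002, 0.0393] , [-0.0312, -0.0598, -0.0027] ]
[ [-0.0, 0.0002, 0.0393] , [-0.0383, -0.0555, -0.0028] ]
[ [-0.0, 0.0002, 0.0393] , [-0.0449, -0.0504, -0.0028] ]
[ [-0.0, 0.0002, 0.0393] , [-0.0507, -0.0445, -0.0028] ]
[ [-0.0, 0.0002, 0.0393] , [-0.0558, -0.0379, -0.0028] ]
[ [-0.0, 0.0002, 0.0393] , [-0.06, -0.0308, -0.0029] ]
[ [-0.0, 0.0002, 0.0393] , [-0.0634, -0.0232, -0.0029] ]
[ [-0.0, 0.0002, 0.0393] , [-0.0657, -0.0152, -0.0029] ]
[ [-0.0, 0.0002, 0.0393] , [-0.0671, -0.007, -0.003] ]
[ [-0.0, 0.0002, 0.0393] , [-0.0675, 0.0013, -0.003] ]
```

Call:
{"method": "arm_command", "body": {"targets": [[[0,0,0.039],[0.017,-0.065,-0.006],60],[[0,0,0.039],[0.009,-0.067,-0.006],60],[[0,0,0.039],[0.001,-0.067,-0.003],60],[[0,0,0.039],[-0.007,-0.067,-0.003],60],[[0,0,0.039],[-0.016,-0.066,-0.003],60]]}}

```text
time: 8.52
eef_pos: [0.5775, 0.1199, 0.1659]
ee_rot: [[-0.893, 0.45, 0.009], [0.45, 0.893, 0.01], [-0.004, 0.013, -1.0]]
contact_force: [-0.4, -0.4, -0.2]
grip_width: 0.0522
```

Call:
{"method": "arm_command", "body": {"targets": [[[0,0,0.039],[-0.024,-0.063,-0.003],60],[[0,0,0.039],[-0.031,-0.06,-0.003],60],[[0,0,0.039],[-0.038,-0.055,-0.003],60],[[0,0,0.039],[-0.045,-0.05,-0.003],60],[[0,0,0.039],[-0.051,-0.045,-0.003],60]]}}

```text
time: 8.93
eef_pos: [0.5574, -0.0554, 0.1761]
ee_rot: [[-0.46, 0.888, 0.016], [0.888, 0.46, 0.014], [0.005, 0.02, -1.0]]
contact_force: [0.2, -0.5, 0.0]
grip_width: 0.0523
```

```bash
python3 go.py 535 -257.5 170 -14.5
```

```text
t 8.93 p [557.4 -55.4 176.1] yaw 27.4 w 52.3 F [ 0.2 -0.5  0. ] q1,q7 [-0.45  0.62] rows 6
[ [0.0009, -0.0007, 0.0388] , [-0.0564, -0.0377, 0.001] ]
[ [0.0009, -0.0007, 0.0388] , [-0.0605, -0.0305, 0.0012] ]
[ [0.0009, -0.0007, 0.0388] , [-0.0638, -0.023, 0.0014] ]
[ [0.0009, -0.0007, 0.0388] , [-0.0661, -0.015, 0.0016] ]
[ [0.0009, -0.0007, 0.0388] , [-0.0674, -0.0069, 0.0017] ]
[ [0.0009, -0.0007, 0.0388] , [-0.0678, 0.0014, 0.0019] ]
```

Call:
{"method": "arm_command", "body": {"targets": [[[0.001,-0.001,0.039],[-0.056,-0.038,0.001],60],[[0.001,-0.001,0.039],[-0.061,-0.03,0.001],60],[[0.001,-0.001,0.039],[-0.064,-0.023,0.001],60],[[0.001,-0.001,0.039],[-0.066,-0.015,0.001],60],[[0.001,0,0.036],[-0.06,-0.007,0.002],60]]}}

```text
time: 9.35
eef_pos: [0.5364, -0.2293, 0.1768]
ee_rot: [[0.141, 0.99, 0.012], [0.99, -0.141, 0.001], [0.003, 0.012, -1.0]]
contact_force: [0.5, 0.1, -0.2]
grip_width: 0.0521
```

Call:
{"method": "arm_command", "body": {"targets": [[[0,0,0.01],[-0.01,0,0],60],[[0,0,0],[0,0,0],60],[[0,0,0],[0,0,0],60]]}}

```text
time: 9.6
eef_pos: [0.5324, -0.2447, 0.1789]
ee_rot: [[0.19, 0.982, 0.014], [0.982, -0.19, -0.004], [-0.001, 0.014, -1.0]]
contact_force: [0.5, -0.0, -0.3]
grip_width: 0.0521
```

```bash
python3 - <<'E'
from m import *
im,P=cap('wrist','w4')
m=reg(P,.535,-.257,.07,.04,.06); print('handle',m.sum(),rect(P[m]),np.median(P[m][:,2]))
E
python3 go.py 535 -257.5 70 -14.5 5
```

```text
handle 2460 [[534.8, -255.9], [79.0, 24.1], 76.0] 0.05045806812615122
t 9.65 p [ 532.7 -244.   178.9] yaw -10.9 w 52.4 F [-1.2 -0.3 -0.8] q1,q7 [-0.26  0.34] rows 5
[ [0.0009, 0.0, 0.004] , [-0.0051, 0.0013, 0.0436] ]
[ [0.0009, 0.0, 0.004] , [-0.0051, 0.0015, 0.0436] ]
[ [0.0009, 0.0, 0.004] , [-0.0051, 0.0017, 0.0436] ]
[ [0.0009, 0.0, 0.004] , [-0.0051, 0.0019, 0.0436] ]
[ [0.0009, 0.0, 0.004] , [-0.005, 0.0021, 0.0436] ]
```

View pics/w4.png

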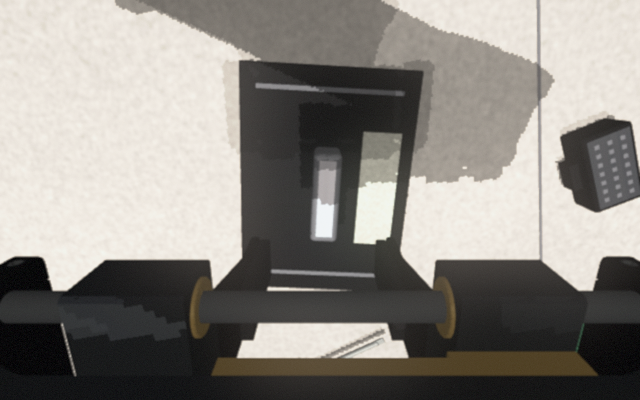

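The wrist view shows the big cover with its grey rib at (326,195), handle up. Descending on it.

Call:
{"method": "arm_command", "body": {"targets": [[[0.003,0,0.014],[-0.022,0.007,0.03],60],[[0.001,0,0.004],[-0.003,0,0.06],60],[[0,0,0],[0,0,0.06],60],[[0,0,0],[0,0,0.03],60],[[0,0,0],[0,0,0],60]]}}

```text
time: 10.07
eef_pos: [0.5409, -0.2471, 0.0885]
ee_rot: [[0.227, 0.974, 0.01], [0.974, -0.227, 0.005], [0.007, 0.008, -1.0]]
contact_force: [-1.5, 1.0, -0.0]
grip_width: 0.0525
```

```bash
python3 go.py 534.9 -256.8 20 -14 5
```

```text
t 10.07 p [ 540.9 -247.1   88.5] yaw -13.1 w 52.5 F [-1.5  1.  -0. ] q1,q7 [-0.21  0.38] rows 5
[ [0.0005, -0.0005, 0.001] , [-0.0045, -0.0017, 0.0274] ]
```

Call:
{"method": "arm_command", "body": {"targets": [[[0.002,-0.003,0.004],[-0.022,-0.009,0.015],60],[[0,0,0],[0,0,0.01],60],[[0,0,0],[0,0,0],60]]}}

```text
time: 10.32
eef_pos: [0.5355, -0.2533, 0.0759]
ee_rot: [[0.232, 0.973, 0.001], [0.973, -0.232, -0.001], [-0.001, 0.002, -1.0]]
contact_force: [-0.5, -0.4, 0.4]
grip_width: 0.0521
```

```bash
python3 go.py 534.9 -256.8 20 -14 5
```

```text
t 10.32 p [ 535.5 -253.3   75.9] yaw -13.4 w 52.1 F [-0.5 -0.4  0.4] q1,q7 [-0.2   0.39] rows 5
[ [0.0001, 0.0001, 0.0007] , [-0.0014, 0.0, 0.0223] ]
```

Call:
{"method": "arm_command", "body": {"targets": [[[0,0,0.003],[-0.008,0,0.025],60],[[0,0,0.001],[-0.001,0,0.03],60],[[0,0,0],[0,0,0.03],60],[[0,0,0],[0,0,0.015],60],[[0,0,0],[0,0,0],60]]}}

```text
time: 10.73
eef_pos: [0.5381, -0.2595, 0.0266]
ee_rot: [[0.245, 0.97, 0.01], [0.97, -0.245, -0.003], [-0.001, 0.011, -1.0]]
contact_force: [0.1, -0.0, 0.0]
grip_width: 0.052
```

```bash
python3 go.py 534.9 -256.8 19 -14 5
```

```text
t 10.73 p [ 538.1 -259.5   26.6] yaw -14.2 w 52.0 F [ 0.1 -0.   0. ] q1,q7 [-0.16  0.42] rows 5
[ [0.0007, 0.0, -0.0002] , [0.0007, -0.0015, 0.003] ]
```

Call:
{"method": "arm_command", "body": {"targets": [[[0.0035,0,-0.001],[0.003,-0.008,0.008],60],[[0,0,0],[0,0,0.004],60],[[0,0,0],[0,0,0],60]]}}

```text
time: 10.98
eef_pos: [0.5349, -0.2577, 0.021]
ee_rot: [[0.242, 0.97, -0.0], [0.97, -0.242, -0.001], [-0.001, -0.0, -1.0]]
contact_force: [0.2, -0.2, -0.0]
grip_width: 0.0519
```

```bash
python3 go.py 534.9 -256.8 19 -14 5
```

```text
t 10.98 p [ 534.9 -257.7   21. ] yaw -14.0 w 51.9 F [ 0.2 -0.2 -0. ] q1,q7 [-0.16  0.43] rows 5
[ [-0.0, 0.0001, -0.0] , [0.0003, -0.0001, 0.0008] ]
```

Well aligned. Closing.

Call:
{"method": "arm_command", "body": {"targets": [[[0,0,0],[0,0,0.003],40],[[0,0,0],[0,0,0],20],[[0,0,0],[0,0,0],5],[[0,0,0],[0,0,0],5],[[0,0,0],[0,0,0],5]], "newtons": 50}}

```text
time: 11.4
eef_pos: [0.5363, -0.2581, 0.0213]
ee_rot: [[0.242, 0.97, 0.003], [0.97, -0.242, -0.002], [-0.001, 0.003, -1.0]]
contact_force: [-0.8, -0.6, -0.5]
grip_width: 0.0268
```

Call:
{"method": "arm_command", "body": {"targets": [[[0,0,0],[0,0,0],5],[[0,0,0],[0,0,0],5],[[0,0,0],[0,0,0],5],[[0,0,0],[0,0,0],5]]}}

```text
time: 11.73
eef_pos: [0.5362, -0.258, 0.0214]
ee_rot: [[0.242, 0.97, 0.003], [0.97, -0.242, -0.002], [-0.001, 0.003, -1.0]]
contact_force: [0.2, 0.3, -0.6]
grip_width: 0.0239
```

```bash
python3 go.py 534.9 -256.8 160 -14 5
```

```text
t 11.73 p [ 536.2 -258.    21.4] yaw -14.0 w 23.9 F [ 0.2  0.3 -0.6] q1,q7 [-0.16  0.43] rows 5
[ [0.0002, 0.0001, 0.0] , [0.0003, -0.0005, -0.0555] ]
```

Call:
{"method": "arm_command", "body": {"targets": [[[0,0,0],[0,0,-0.03],5],[[0,0,0],[0,0,-0.05],5],[[0,0,0],[0,0,-0.06],5],[[0,0,0],[0,0,-0.065],5],[[0,0,0],[0,0,-0.065],5]]}}

```text
time: 12.15
eef_pos: [0.5286, -0.2542, 0.1503]
ee_rot: [[0.242, 0.97, -0.019], [0.97, -0.242, 0.004], [-0.001, -0.019, -1.0]]
contact_force: [0.8, -0.0, -1.3]
grip_width: 0.0235
```

```bash
python3 go.py 602.5 238.4 175 8.6 14
```

```text
t 12.15 p [ 528.6 -254.2  150.3] yaw -14.0 w 23.5 F [ 0.8 -0.  -1.3] q1,q7 [-0.24  0.33] rows 14
[ [-0.0004, -0.0001, -0.009] , [0.0708, -0.0069, -0.0034] ]
[ [-0.0004, -0.0001, -0.009] , [0.071, -0.0049, -0.0035] ]
[ [-0.0004, -0.0001, -0.009] , [0.0711, -0.0029, -0.0035] ]
[ [-0.0004, -0.0001, -0.009] , [0.0712, -0.0009, -0.0035] ]
[ [-0.0004, -0.0001, -0.009] , [0.0711, 0.0012, -0.0035] ]
[ [-0.0004, -0.0001, -0.009] , [0.0711, 0.0032, -0.0035] ]
[ [-0.0004, -0.0001, -0.009] , [0.071, 0.0052, -0.0035] ]
[ [-0.0004, -0.0001, -0.009] , [0.0708, 0.0072, -0.0036] ]
[ [-0.0004, -0.0001, -0.009] , [0.0706, 0.0092, -0.0036] ]
[ [-0.0004, -0.0001, -0.009] , [0.0703, 0.0112, -0.0036] ]
[ [-0.0004, -0.0001, -0.009] , [0.0699, 0.0132, -0.0036] ]
[ [-0.0004, -0.0001, -0.009] , [0.0695, 0.0151, -0.0036] ]
[ [-0.0004, -0.0001, -0.009] , [0.0691, 0.0171, -0.0035] ]
[ [-0.0004, -0.0001, -0.009] , [0.0686, 0.019, -0.0035] ]
```

Call:
{"method": "arm_command", "body": {"targets": [[[-0.002,0,-0.008],[0.03,-0.003,-0.004],5],[[-0.001,0,-0.008],[0.05,-0.004,-0.004],5],[[-0.001,0,-0.008],[0.06,-0.003,-0.004],5],[[0,0,-0.008],[0.06,-0.001,-0.004],5],[[0,0,-0.008],[0.06,0,-0.004],5]]}}

```text
time: 12.57
eef_pos: [0.5491, -0.1346, 0.169]
ee_rot: [[0.132, 0.991, 0.007], [0.991, -0.132, -0.008], [-0.007, 0.008, -1.0]]
contact_force: [0.8, 0.8, -2.6]
grip_width: 0.0235
```

Call:
{"method": "arm_command", "body": {"targets": [[[0,0,-0.008],[0.06,0.002,-0.004],5],[[0,0,-0.008],[0.06,0.004,-0.004],5],[[0,0,-0.008],[0.06,0.006,-0.004],5],[[0,0,-0.008],[0.06,0.008,-0.004],5],[[0,0,-0.008],[0.06,0.009,-0.004],5]]}}

```text
time: 12.98
eef_pos: [0.5737, 0.0205, 0.1774]
ee_rot: [[0.003, 1.0, 0.005], [1.0, -0.003, -0.006], [-0.006, 0.005, -1.0]]
contact_force: [1.1, -0.1, -2.0]
grip_width: 0.0239
```

```bash
python3 go.py 602.5 238.4 175 8.6
```

```text
t 12.98 p [573.7  20.5 177.4] yaw -0.2 w 23.9 F [ 1.1 -0.1 -2. ] q1,q7 [-0.6   0.01] rows 6
[ [0.0002, 0.0004, -0.0081] , [0.0727, 0.0094, 0.0004] ]
[ [0.0002, 0.0004, -0.0081] , [0.0724, 0.0112, 0.0005] ]
[ [0.0002, 0.0004, -0.0081] , [0.0721, 0.0131, 0.0005] ]
[ [0.0002, 0.0004, -0.0081] , [0.0717, 0.0149, 0.0006] ]
[ [0.0002, 0.0004, -0.0081] , [0.0713, 0.0168, 0.0007] ]
[ [0.0002, 0.0004, -0.0081] , [0.0709, 0.0186, 0.0007] ]
```

Call:
{"method": "arm_command", "body": {"targets": [[[0,0,-0.009],[0.06,0.007,0],5],[[0,0,-0.009],[0.06,0.009,0],5],[[0,0,-0.009],[0.06,0.011,0],5],[[0,0,-0.009],[0.06,0.013,0],5],[[0,0,-0.008],[0.05,0.012,0],5]]}}

```text
time: 13.4
eef_pos: [0.5903, 0.1751, 0.175]
ee_rot: [[-0.142, 0.99, 0.002], [0.99, 0.142, -0.006], [-0.006, 0.002, -1.0]]
contact_force: [0.5, 0.1, -2.1]
grip_width: 0.0237
```

Call:
{"method": "arm_command", "body": {"targets": [[[0,0,-0.004],[0.04,0.009,0],5],[[0,0,0],[0.02,0.004,0],5],[[0,0,0],[0,0,0],5],[[0,0,0],[0,0,0],5]]}}

```text
time: 13.73
eef_pos: [0.59, 0.2148, 0.1722]
ee_rot: [[-0.165, 0.986, -0.002], [0.986, 0.165, -0.005], [-0.005, -0.002, -1.0]]
contact_force: [-0.2, -0.4, -2.3]
grip_width: 0.0236
```

```bash
python3 - <<'E'
from m import *
im,P=cap('scene','s3'); np.save('s3.npy',P)
im2,Q=cap('side','s4')
for P in(P,Q):
    m=reg(P,.6,.22,.14,.13,.185)
    nl,l,st,ce=cv2.connectedComponentsWithStats(m.astype(np.uint8)); i=1+st[1:,4].argmax(); p=P[l==i]
    print(st[i,4],rect(p),'z',np.percentile(p[:,2],[1,10,50,90,99]).round(3))
cv2.imwrite('pics/s34.png',np.hstack([cv2.resize(a[80:260,b:b+180,::-1],(400,400),interpolation=2) for a,b in((im,290),(im2,170))]))
E
python3 go.py 602.5 238.4 120 8.6 5
```

```text
2482 [[589.9, 215.5], [160.6, 225.3], 9.4] z [0.163 0.164 0.166 0.167 0.181]
3664 [[590.5, 213.7], [162.0, 222.8], 9.3] z [0.162 0.163 0.165 0.167 0.182]
t 13.83 p [590.2 213.6 172.4] yaw 9.4 w 23.8 F [-0.3 -0.5 -1.9] q1,q7 [-0.76 -0.12] rows 5
[ [-0.0001, 0.0003, 0.0009] , [0.0091, 0.0065, 0.0209] ]
```

View pics/s34.png

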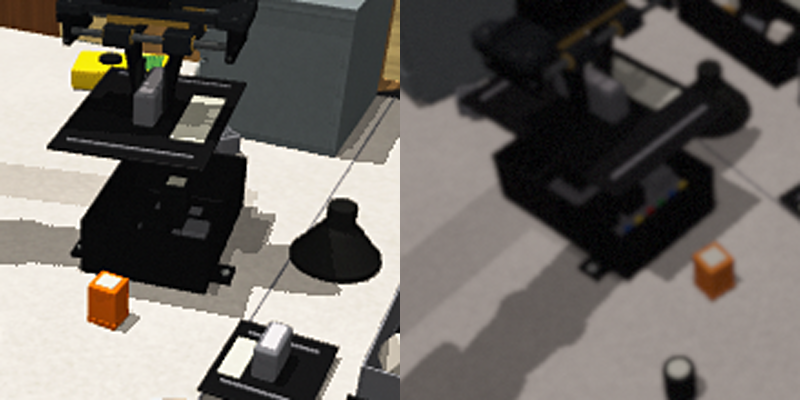

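The cover hangs level (plate 163–167 mm), centred on the TCP, and the relay's label shows upright in the bay at (178,183). Now to centre it over the box.

Call:
{"method": "arm_command", "body": {"targets": [[[0,0.001,0.002],[0.025,0.018,0.006],5],[[0,0,0.002],[0.02,0.014,0.01],5],[[0,0,0],[0,0,0.01],5],[[0,0,0],[0,0,0],5],[[0,0,0],[0,0,0],5]]}}

```text
time: 14.25
eef_pos: [0.6047, 0.2292, 0.1593]
ee_rot: [[-0.137, 0.991, -0.001], [0.991, 0.137, -0.006], [-0.005, -0.002, -1.0]]
contact_force: [0.5, 0.1, -2.5]
grip_width: 0.0235
```

```bash
python3 go.py 602.5 238.4 95 8.6 5
```

```text
t 14.25 p [604.7 229.2 159.3] yaw 7.9 w 23.5 F [ 0.5  0.1 -2.5] q1,q7 [-0.76 -0.15] rows 5
[ [-0.0001, 0.0003, -0.0008] , [0.0039, -0.0003, 0.0257] ]
```

Call:
{"method": "arm_command", "body": {"targets": [[[0,0.001,-0.005],[0.025,-0.002,0.015],5],[[0,0,0],[0,0,0.02],5],[[0,0,0],[0,0,0.03],5],[[0,0,0],[0,0,0.01],5],[[0,0,0],[0,0,0],5]]}}

```text
time: 14.67
eef_pos: [0.601, 0.2404, 0.1188]
ee_rot: [[-0.153, 0.988, -0.002], [0.988, 0.153, -0.003], [-0.002, -0.002, -1.0]]
contact_force: [-0.9, 0.1, -2.5]
grip_width: 0.0234
```

```bash
python3 go.py 602.5 238.4 95 8.6 5
```

```text
t 14.67 p [601.  240.4 118.8] yaw 8.8 w 23.4 F [-0.9  0.1 -2.5] q1,q7 [-0.77 -0.14] rows 5
[ [-0.0001, 0.0001, 0.0002] , [-0.0009, 0.0005, 0.0095] ]
```

Call:
{"method": "arm_command", "body": {"targets": [[[0,0.0005,0.001],[-0.004,0.003,0.015],5],[[0,0,0],[0,0,0.02],5],[[0,0,0],[0,0,0.02],5],[[0,0,0],[0,0,0.008],5],[[0,0,0],[0,0,0],5]]}}

```text
time: 15.08
eef_pos: [0.6028, 0.2382, 0.0843]
ee_rot: [[-0.15, 0.989, -0.002], [0.989, 0.15, -0.001], [-0.001, -0.002, -1.0]]
contact_force: [0.7, -1.2, -1.4]
grip_width: 0.0238
```

```bash
python3 go.py 602.5 238.4 77.4 8.6 5
```

```text
t 15.08 p [602.8 238.2  84.3] yaw 8.6 w 23.8 F [ 0.7 -1.2 -1.4] q1,q7 [-0.75 -0.12] rows 5
[ [-0.0001, 0.0, 0.0] , [0.0001, -0.0001, 0.0028] ]
```

Aligned to 0.3 mm. Creeping down to contact.

Call:
{"method": "arm_command", "body": {"targets": [[[0,0,0],[0,0,0.006],5],[[0,0,0],[0,0,0.005],5],[[0,0,0],[0,0,0.003],5],[[0,0,0],[0,0,0.002],5],[[0,0,0],[0,0,0],5]]}}

```text
time: 15.5
eef_pos: [0.6036, 0.2383, 0.078]
ee_rot: [[-0.149, 0.989, -0.001], [0.989, 0.149, -0.0], [0.0, -0.001, -1.0]]
contact_force: [0.2, -0.9, -3.2]
grip_width: 0.0235
```

```bash
python3 go.py 602.5 238.4 77.4 8.6 5
```

```text
t 15.5 p [603.6 238.3  78. ] yaw 8.6 w 23.5 F [ 0.2 -0.9 -3.2] q1,q7 [-0.75 -0.12] rows 5
[ [-0.0001, -0.0, -0.0] , [0.0001, -0.0004, 0.0002] ]
```

Call:
{"method": "arm_command", "body": {"targets": [[[0,0,0],[0,-0.001,0.003],5],[[0,0,0],[0,0,0.003],5],[[0,0,0],[0,0,0],5]]}}

```text
time: 15.75
eef_pos: [0.6041, 0.2386, 0.0778]
ee_rot: [[-0.149, 0.989, 0.001], [0.989, 0.149, 0.002], [0.001, 0.002, -1.0]]
contact_force: [-0.9, 1.1, -1.8]
grip_width: 0.0239
```

```bash
python3 go.py 602.5 238.4 77.4 8.6 5
```

```text
t 15.75 p [604.1 238.6  77.8] yaw 8.6 w 23.9 F [-0.9  1.1 -1.8] q1,q7 [-0.75 -0.12] rows 5
[ [0.0001, -0.0001, -0.0] , [0.0, -0.0006, 0.0002] ]
```

Call:
{"method": "arm_command", "body": {"targets": [[[0,0,0],[0,0,0],55],[[0,0,0],[0,0,0],55],[[0,0,0],[0,0,0],55],[[0,0,0],[0,0,0],55],[[0,0,0],[0,0,0],55]]}}

```text
time: 16.17
eef_pos: [0.6054, 0.2393, 0.0784]
ee_rot: [[-0.15, 0.989, 0.005], [0.989, 0.15, 0.003], [0.002, 0.005, -1.0]]
contact_force: [0.7, -0.3, -0.3]
grip_width: 0.0455
```

Call:
{"method": "arm_command", "body": {"targets": [[[0,0,0],[0,0,-0.02],55],[[0,0,0],[0,0,-0.04],55],[[0,0,0],[0,0,-0.06],55],[[0,0,0],[0,0,-0.06],55],[[0,0,0],[0,0,-0.06],55]]}}

```text
time: 16.58
eef_pos: [0.5999, 0.2371, 0.1956]
ee_rot: [[-0.149, 0.989, -0.01], [0.989, 0.149, -0.005], [-0.004, -0.01, -1.0]]
contact_force: [0.0, -0.1, 0.2]
grip_width: 0.0482
```

Call:
{"method": "arm_command", "body": {"targets": [[[0,0,0],[-0.05,0,-0.05],55],[[0,0,0],[-0.05,0,-0.05],55],[[0,0,0],[-0.03,0,-0.02],55],[[0,0,0],[0,0,0],55],[[0,0,0],[0,0,0],55]]}}

```text
time: 17.0
eef_pos: [0.6134, 0.1736, 0.2696]
ee_rot: [[-0.152, 0.988, 0.004], [0.988, 0.152, 0.003], [0.002, 0.005, -1.0]]
contact_force: [0.8, 0.8, -0.2]
grip_width: 0.0476
```

```bash
python3 - <<'E'
from m import *
im,A=cap('scene'); im2,B=cap('side'); im3,C=cap('wrist')
for n,P in zip(('scene','side','wrist'),(A,B,C)):
    m=reg(P,.603,.238,.13,.06,.08)
    nl,l,st,ce=cv2.connectedComponentsWithStats(m.astype(np.uint8)); i=1+st[1:,4].argmax(); p=P[l==i]
    c=np.linalg.lstsq(np.c_[p[:,:2]-[.603,.238],np.ones(len(p))],p[:,2],rcond=None)[0]
    print(n,st[i,4],rect(p),'tilt deg',np.degrees(c[:2]).round(2),'z0',c[2].round(4))
cv2.imwrite('pics/end.png',np.hstack([cv2.resize(a[80:260,b:b+180,::-1],(400,400),interpolation=2) for a,b in((im,290),(im2,170))]))
s=manip.read_state();print(s['time'],s['eef_pos'],s['contact_force'],s['grip_width'])
E
```

```text
scene 2571 [[604.3, 238.5], [160.5, 223.3], 8.5] tilt deg [0.03 0.22] z0 0.0708
side 3852 [[604.5, 238.4], [163.5, 222.7], 8.6] tilt deg [ 0.11 -0.05] z0 0.0699
wrist 31549 [[605.7, 229.9], [160.4, 199.7], 8.6] tilt deg [0.1  0.02] z0 0.0706
17.15 [0.61227581 0.17477907 0.26747287] [-0.07075345 -0.31819947 -0.35965541] 0.048109973634612044
```

View pics/end.png

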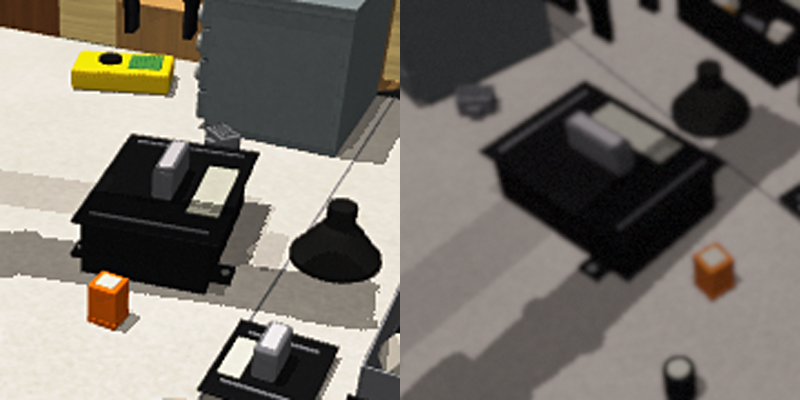

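The cover lies flat (top at 70–71 mm, tilt 0.2° or less), square at 8.6° and about 2 mm off centre. The gripper is clear of everything, so I'm handing in.

```bash
python3 -c "
from plant import manip
print(manip.job_done())"
```

```text
the job is handed in; nothing more can be done
None
```

The square black relay is standing on the socket plate and the big cover is on the box, handle up. The job was handed in at about 17 s with the gripper open and clear of everything. The hand-in reported no verdict.

- **Relay:** after release its top measured 50.5 mm, against 51 mm for fully seated. It was within about 2.5 mm of the plate's centre and within about 2° of square. It still looked upright just before the cover went on; it can't be seen under the cover now.
- **Cover:** its top is at 70–71 mm, against 70 mm expected, with tilt of about 0.2° or less in all three cameras. Its yaw is 8.5–8.6°, against 8.6° for the box, and it is about 2 mm off centre, well inside the 15 mm to spare.
- **Disagreement:** in the last check the wrist camera put the cover's centre about 9 mm off in y, because it measured only 200 mm of the 220 mm plate. I relied on the other two cameras, which agreed with each other.
- **Look-alikes:** I did not handle the round can, the orange blocks or the small cover.

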